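# Put the microscope optics away in their trays

### The job

Clear up the loose microscope optics: stand the objective with the yellow band in the yellow tray, the objective with the blue band in the blue tray, and the two black eyepieces in the white two-bay tray, one in each bay. Each must end upright and flat on its tray's floor, not resting on a wall, and let go; they are delicate, so set them down without dropping them or knocking any of them over. Leave the oil bottle, the slide box and the glass dish where they are.

Things in the scene. Friction and masses are not known exactly. Their poses are not given: they have to be found in the camera images.
- objective_yellow: Loose microscope objective standing upright, nose lens up: a plain silver barrel 34 mm in diameter from the bench to 34 mm high, its top 8 mm and the 4 mm cone above it yellow, then a thin silver nose up to 44 mm. Weighs about 0.1 kg. Origin: centre of its flat 34 mm underside; z up along the barrel, round, so yaw means nothing.
- objective_blue: Loose microscope objective standing upright, nose lens up: a plain silver barrel 34 mm in diameter from the bench to 44 mm high, its top 8 mm and the 4 mm cone above it blue, then a thin silver nose up to 56 mm. Weighs about 0.1 kg. Origin: centre of its flat 34 mm underside; z up along the barrel, round, so yaw means nothing.
- eyepiece_a: Loose microscope eyepiece, one of an identical pair, standing upright: silver tube 30 mm in diameter from 0 to 22 mm high, above it a black barrel 40 mm in diameter from 22 to 44 mm (grip it there), then a black rubber rim narrowing to 34 mm with a lens in it, top at 50 mm. About 0.11 kg. Origin: centre of its flat underside; z up, round, so yaw means nothing.
- eyepiece_b: Loose microscope eyepiece, the other of an identical pair, standing upright: silver tube 30 mm in diameter from 0 to 22 mm high, above it a black barrel 40 mm in diameter from 22 to 44 mm (grip it there), then a black rubber rim narrowing to 34 mm with a lens in it, top at 50 mm. About 0.11 kg. Origin: centre of its flat underside; z up, round, so yaw means nothing.
- tray_yellow: Open yellow storage tray, fixed to the bench, with one square bay 60 x 60 mm inside. Outside 68 x 68 mm, walls 4 mm thick, wall tops 12 mm above the bench, floor 4 mm above the bench (the bay is 8 mm deep). Origin: centre of its underside, at bench height, under the centre of the bay; x and y along its sides, z up.
- tray_blue: Open blue storage tray, fixed to the bench, with one square bay 60 x 60 mm inside. Outside 68 x 68 mm, walls 4 mm thick, wall tops 12 mm above the bench, floor 4 mm above the bench (the bay is 8 mm deep). Origin: centre of its underside, at bench height, under the centre of the bay; x and y along its sides, z up.
- tray_pair: Open white tray fixed to the bench: two square bays, each 60 x 60 mm inside, bay centres at y = +32 and -32 mm (x = 0) in its frame. Outside 68 mm along x, 132 mm along y; walls and divider 4 mm thick, tops 12 mm above the bench, floor 4 mm above it (8 mm deep). Either eyepiece may go in either bay. Origin: centre of its underside, at bench height, under the divider's middle; z up.
- oil_bottle: Bystander, loose: small amber bottle with a black cap and a pale label, 32 mm in diameter, 70 mm high. Origin: centre of its underside. To be left alone.
- slide_box: Bystander, loose: closed grey slide box with a black seam, 100 x 85 mm, 30 mm high. Origin: centre of its underside. To be left alone.
- petri_dish: Bystander, loose: flat closed glass dish, 90 mm in diameter, 15 mm high. Origin: centre of its underside. To be left alone.

How it is judged:
By the outcome, as a careful person would: the job done as asked, in the order asked, and still so for the second after the job is handed in, with the robot touching nothing.
It also fails if it takes over 96 s, if anything falls off the work surface, if the arm or the gripper's body presses on something with over 40 N, if the wrist force passes 120 N, or if a joint passes its speed limit or range.

### The arm

A 6-joint arm with a two-finger parallel gripper is mounted at the origin on the work surface. World frame = base frame: x ahead of the robot, y to its left, z up, the work surface at z = 0. Lengths are in m, angles in rad, forces in N, time in s.
With the tool pointing down it reaches from about 0.375 to 0.9 m from the base axis. Payload 3.1 kg.
Tool frame: the origin (TCP) lies midway between the tips of the shut fingers; the grasp point (between the pads) lies 19 mm behind it; z points along the fingers, y is the line along which they close (so a half turn about z gives the same grasp; the last joint's range is limited). The gripper opens to 85 mm and grips with 20 to 120 N. Pads are 22 mm wide; open, the fingers measure 114 mm over their backs; the gripper's body (76 mm by 85 mm) begins 54 mm behind the grasp point. The pads swing forward as they close: fully open they stand 13 mm farther back than shut.
Start: joints at [1.036, 0.527, 1.433, -0, 1.181, -0.178], TCP at [0.218, 0.586, 0.231] pointing down, gripper open.
Joint ranges: [-3.08, 3.08], [-0.75, 2.2], [0.22, 2.44], [-1.43, 4.57], [0, 2.65], [-2.85, 2.85]. Speed limits (rad/s): [2.79, 2.79, 3.14, 3.14, 3.14, 3.14].

### API

Orientations are given as a unit quaternion [x, y, z, w].
In Python, from station import manip gives the robot as it stands.
- The arm moves only by the tool drive_tool, never from a script. Its argument "motion" is a list that holds one entry, the list of rows, each a list of 5 numbers: the finger opening in mm, from 0 to 85.4, then the shift along the tool's x, y, z in units of 30 mm (1.0 is 30 mm), then the turn about the tool's z in units of 8 degrees (1.0 is 8 degrees). In form: [[[fingers, x, y, z, yaw], ...]]. A call has 1 to 10 rows; each row is the pose to reach, as a shift and turn from the pose commanded when the call began, along the tool's axes at that moment; what a row does not reach only later rows make up. A row lasts 1/10 s, in which the tool goes at most 50 mm and 8.59 degrees, less where a joint would pass 70% of its speed; a pose out of reach is approached as far as the arm can. A call with a gripper value outside its range is refused whole. The fingers move at their own pace and stop on an object; "squeeze" is the grip in N (left out, the last holds). Time passes only in rows, so rows that repeat a pose let the fingers close. It gives the time, the measured TCP pose, the force, the opening and the grip force at its end, in the units of the state.
- manip.sense(): the state, without advancing time (a new reading comes with each control period).
- manip.snapshot(name): name is "scene" or "top" or "wrist"; returns the picture (420x560x3 uint8, red, green, blue); there is no depth.
- manip.camera_model(name): a dict with "fov_y" (degrees; the focal length in pixels is half the picture's height over the tangent of half this angle, whatever the lens; pixels are square), "cx", "cy" (the principal point, pixels), "origin" and "orientation" of the camera in the world. Camera axes: x right, y up, looking along -z (the intrinsics and any distortion apply to the point x, -y, -z); pixel columns grow to the right and rows downward; lengths in m; the calibration is good to about 2 mm. The wrist camera is an equidistant fisheye: a pixel r from the principal point sees the ray r / f radians off the axis. A picture is of the moment at which its call begins: read the wrist's pose just before it. camera_model takes no time and is no camera call; for the wrist camera it gives the pose at the moment of the call.
- manip.sign_off(): hands the job in; it is judged then, once.
The state is a dict: "t": time; "q": joint angles; "qd": joint speeds; "tau": joint torques, N m; "tcp_pos": TCP position; "tool_rot": TCP orientation; "force": force on the tool from outside, world axes, zero at the start; "ft_torque": the same for the moment, N m; "finger_gap": opening from 0.0 (shut) to 1.0 (fully open); "gripper_force": force on a finger pad.
Only numpy, scipy, OpenCV 4.12 (cv2) and the standard library are available. Lean on these libraries where they do the work, as an engineer would, in place of code of your own. Each camera call takes 0.05 s, during which the arm holds its last target. There are 200 camera calls.

## Working session

There is one attempt and no reset: what is moved stays moved. The work goes in short steps, Python scripts to look and compute and a tool call to move; the robot and the scene stay as the last step left them, time stands still between calls to the robot, and variables do not carry over. Pictures are saved under pics/ and viewed, at most 16 in all, crops included, and the job is handed in when it is done.

Besides the shell and the picture viewer there is one more tool, called as name(argument=value, ...), one argument or row to a line, values as JSON. drive_tool: Moves the arm, as the interface text tells. Its arguments: {"type":"object","properties":{"motion":{"type":"array","items":{"type":"array","items":{"type":"array","items":{"type":"number"}}}},"squeeze":{"type":"number"}},"required":["motion"]}

```bash
mkdir -p pics; ls
python3 - <<'E'
from station import manip
import cv2
print(manip.sense())
for n in("scene","top","wrist"):
    print(n,manip.camera_model(n)); im=manip.snapshot(n); cv2.imwrite(f"pics/{n}0.png",im[:,:,::-1])
E
```

```text
pics
{'t': 0.0, 'q': array([ 1.03550884e+00,  5.28471707e-01,  1.43392074e+00, -1.83091841e-05,
        1.18136467e+00, -1.78484887e-01]), 'qd': array([ 0.00181904, -0.00021588,  0.00012087,  0.00033378, -0.00061281,
       -0.00173784]), 'tau': array([-9.07783469e-04, -4.42343152e+01, -1.78025615e+01, -2.98308960e-04,
        8.46198003e-03,  2.94587983e-05]), 'tcp_pos': array([0.21789668, 0.58502164, 0.23032433]), 'tool_rot': array([ 1.77452940e-01,  9.84128692e-01, -1.01699915e-03, -3.70155536e-04]), 'force': array([0.70055126, 0.20795588, 0.08564167]), 'ft_torque': array([-0.02885793,  0.04047115,  0.02618861]), 'gripper_force': 0.0, 'finger_gap': 0.9995746074948997}
scene {'fov_y': 56.985667725631515, 'cx': 280.5308388999639, 'cy': 211.3816618418899, 'origin': array([1.172988  , 0.57968367, 0.6124799 ]), 'orientation': array([0.18374005, 0.43567798, 0.80843248, 0.35051565])}
top {'fov_y': 54.95230374454103, 'cx': 275.89510698249745, 'cy': 209.19152797841897, 'origin': array([0.45152739, 0.00124506, 1.23751848]), 'orientation': array([-0.03229219,  0.02961175,  0.71221778, -0.70058988])}
wrist {'fov_y': 65.70646984690485, 'cx': 281.2437005890714, 'cy': 209.91128044154638, 'origin': array([0.15258059, 0.61022045, 0.37270247]), 'orientation': array([-0.11483287, -0.08016582,  0.56431602,  0.81359344])}
```

View pics/top0.png

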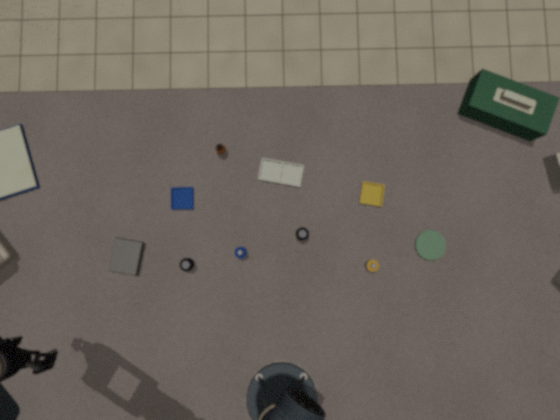

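View pics/scene0.png

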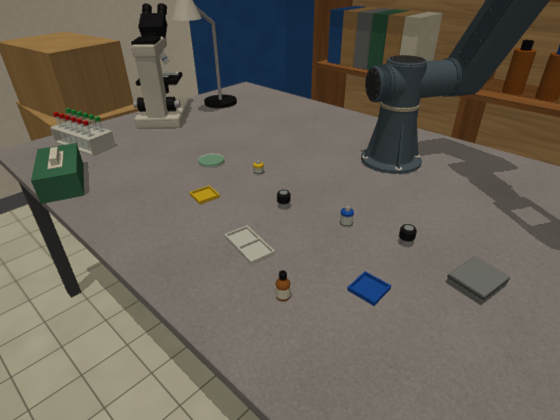

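View pics/wrist0.png

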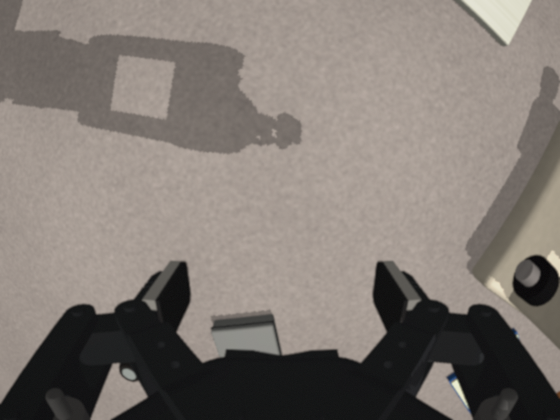

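The top view shows the blue tray (182,198), white tray (281,172), yellow tray (372,194), eyepieces (186,265) and (302,234), blue objective (241,253), yellow objective (373,266), dish (431,245), bottle (220,150) and box (127,256). The scene view shows the same items: yellow objective (258,167), blue objective (347,215), eyepieces (284,198) and (407,233), trays (204,195), (369,288) and (249,243). The wrist view shows the open fingers, with the box at (247,330) near the bottom.

```bash
cat > h.py <<'E'
import numpy as np, cv2
from scipy.spatial.transform import Rotation as R
def ray(cm,u,v,fish=False,H=420):
    f=H/2/np.tan(np.radians(cm['fov_y'])/2); x,y=(u-cm['cx'])/f,(v-cm['cy'])/f
    if fish:
        r=np.hypot(x,y); s=np.sin(r)/max(r,1e-9); d=np.array([x*s,-y*s,-np.cos(r)])
    else: d=np.array([x,-y,-1.]); d/=np.linalg.norm(d)
    return np.array(cm['origin']),R.from_quat(cm['orientation']).apply(d)
def onplane(r,z):
    o,d=r; return o+d*(z-o[2])/d[2]
def tri(*rays):
    P=[np.eye(3)-np.outer(d,d) for o,d in rays]
    p=np.linalg.solve(sum(P),sum(A@o for A,(o,d) in zip(P,rays)))
    return p,max(np.linalg.norm(A@(p-o)) for A,(o,d) in zip(P,rays))
def hsvmask(bgr,col):
    h=cv2.cvtColor(bgr,cv2.COLOR_BGR2HSV)
    lo,hi={'y':((15,110,90),(35,255,255)),'b':((105,130,50),(128,255,255)),'k':((0,0,0),(180,255,48)),'w':((0,0,165),(180,60,255))}[col]
    return cv2.inRange(h,lo,hi)
def blobs(bgr,col,amin=15):
    n,l,s,c=cv2.connectedComponentsWithStats(hsvmask(bgr,col))
    return [(c[i],s[i],(l==i).astype(np.uint8)) for i in range(1,n) if s[i][4]>=amin]
def near(bgr,col,uv,rad=14,amin=15):
    B=[b for b in blobs(bgr,col,amin) if np.hypot(*(b[0]-uv))<rad]
    return max(B,key=lambda b:b[1][4])
def rect(m):
    c=max(cv2.findContours(m,cv2.RETR_EXTERNAL,cv2.CHAIN_APPROX_NONE)[0],key=cv2.contourArea)
    return cv2.minAreaRect(c)
E
python3 - <<'E'
from h import *
from station import manip
T,S=cv2.imread('pics/top0.png'),cv2.imread('pics/scene0.png')
ct,cs=manip.camera_model('top'),manip.camera_model('scene')
for n,col,a,b in [('objY','y',(373,266),(258,165)),('objB','b',(241,253),(347,212)),('eyeL','k',(186,265),(407,232)),('eyeM','k',(302,234),(284,197)),('trayY','y',(372,194),(204,195)),('trayB','b',(182,198),(369,288)),('trayW','w',(281,172),(249,243))]:
    try:
        p,q=near(T,col,a),near(S,col,b)
        pt,e=tri(ray(ct,*p[0]),ray(cs,*q[0]))
        print(n,p[0].round(1),p[1][2:],q[0].round(1),q[1][2:],pt.round(4),'err',round(e,4))
        if 'tray' in n:
            r=rect(p[2]); bp=cv2.boxPoints(r); w=np.array([onplane(ray(ct,*k),.012)[:2] for k in bp]); print('  c',w.mean(0).round(4),'corners',w.round(3).tolist(), [np.degrees(np.arctan2(*(w[i+1]-w[i])[::-1])).round(1) for i in range(2)])
    except Exception as ex: print(n,ex,[ (x[0].round(),x[1][4]) for x in blobs(T,col)],[ (x[0].round(),x[1][4]) for x in blobs(S,col)])
E
```

```text
objY [371.7 265.4] [ 13  12 105] [257.9 165. ] [11  7 57] [ 0.3854 -0.2759  0.029 ] err 0.0005
objB [241.3 252.3] [10 10 40] [346.7 212.5] [13  9 73] [0.4294 0.1113 0.0355] err 0.0022
eyeL [189.8 264. ] [10 12 51] [407.  234.3] [ 17  17 185] [0.3958 0.2689 0.0242] err 0.0048
eyeM [300.6 236.5] [11 10 26] [283.  198.1] [ 13  13 125] [ 0.477  -0.0702  0.0264] err 0.0033
trayY [371.5 193.6] [ 25  25 499] [204.2 194.3] [ 31  20 363] [ 0.6019 -0.2882  0.0061] err 0.0011
  c [ 0.6018 -0.2873] corners [[0.574, -0.247], [0.642, -0.26], [0.629, -0.328], [0.562, -0.314]] [np.float64(-11.3), np.float64(-100.6)]
trayB [182. 198.] [ 21  21 436] [368.8 287.7] [ 43  33 805] [0.5988 0.2945 0.0036] err 0.0011
  c [0.5984 0.2915] corners [[0.63, 0.322], [0.629, 0.261], [0.567, 0.261], [0.568, 0.322]] [np.float64(-91.0), np.float64(-179.9)]
trayW max() iterable argument is empty [] [(array([141., 116.]), np.int32(21)), (array([172., 116.]), np.int32(31)), (array([ 67., 131.]), np.int32(50)), (array([ 93., 134.]), np.int32(61)), (array([ 53., 153.]), np.int32(65)), (array([ 56., 162.]), np.int32(50)), (array([242., 237.]), np.int32(242)), (array([255., 251.]), np.int32(289))]
```

```bash
cat >> h.py <<'E'
def go(s,xyz,yaw=None):
    """units [x,y,z,turn] from state s to world xyz, tool y axis at yaw deg"""
    r=R.from_quat(s['tool_rot']); d=r.inv().apply(np.array(xyz)-s['tcp_pos'])/.03
    y=r.apply([0,1,0]); c=np.degrees(np.arctan2(y[1],y[0])); t=0 if yaw is None else -((yaw-c+90)%180-90)/8
    return d.round(3).tolist(),round(t,3)
E
python3 - <<'E'
from h import *
from station import manip
s=manip.sense()
print(go(s,(.46,.25,.25),0)); 
s2=dict(s); s2['tcp_pos']=np.array([.46,.25,.25]); s2['tool_rot']=R.from_matrix(np.array([[0,1,0],[1,0,0],[0,0,-1.]]).T).as_quat()
print(go(s2,(.385,-.276,.2),0),go(s2,(.46,-.1,.25),0))
E
```

```text
([-11.461, -7.651, -0.639], np.float64(8.695))
([-17.533, -2.5, 1.667], np.float64(-0.0)) ([-11.667, 0.0, 0.0], np.float64(-0.0))
```

drive_tool(
  motion=[
    [[70, -11.46, -7.65, -0.64, 8.7], [70, -11.46, -7.65, -0.64, 8.7], [70, -11.46, -7.65, -0.64, 8.7], [70, -11.46, -7.65, -0.64, 8.7], [70, -11.46, -7.65, -0.64, 8.7], [70, -11.46, -7.65, -0.64, 8.7], [70, -11.46, -7.65, -0.64, 8.7], [70, -11.46, -7.65, -0.64, 8.7], [70, -11.46, -7.65, -0.64, 8.7], [70, -11.46, -7.65, -0.64, 8.7]],
  ],
  squeeze=40,
)

```text
t: 1.15
tcp_pos: [0.4615, 0.2489, 0.2504]
tool_rot: [0.709, 0.706, 0.0, -0.0]
force: [-0.7, 0.4, -0.3]
finger_gap: 0.823
gripper_force: 0.0
```

Run:
```python
from h import *
from station import manip
s=manip.sense();print(s['t'],s['tcp_pos'].round(4),s['finger_gap'])
print(go(s,(.46,-.15,.25),0),go(s,(.395,-.276,.2),0))
cm=manip.camera_model('wrist'); im=manip.snapshot('wrist')[:,:,::-1].copy(); cv2.imwrite('pics/w1.png',im)
```

```text
1.15 [0.4615 0.2489 0.2504] 0.823035740929056
([-13.297, 0.002, 0.012], np.float64(-0.029)) ([-17.506, -2.148, 1.678], np.float64(-0.029))
```

View pics/w1.png

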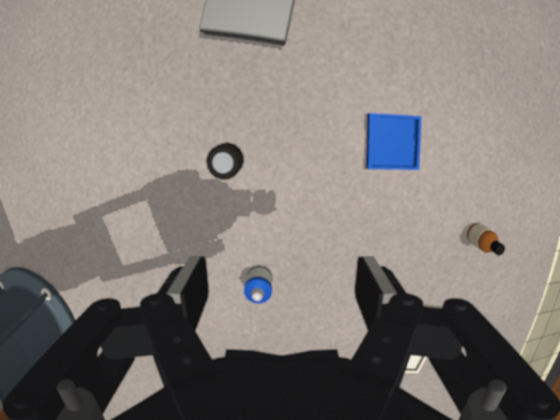

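The wrist view shows the blue tray (394,141), left eyepiece (225,161), blue objective (258,285) and bottle (485,237). Next I move towards the yellow pair, with a look on the way.

drive_tool(
  motion=[
    [[70, -13.3, 0, 0, 0], [70, -13.3, 0, 0, 0], [70, -13.3, 0, 0, 0], [70, -13.3, 0, 0, 0], [70, -13.3, 0, 0, 0], [70, -13.3, 0, 0, 0], [70, -13.3, 0, 0, 0], [70, -13.3, 0, 0, 0], [70, -13.3, 0, 0, 0], [70, -13.3, 0, 0, 0]],
  ],
)

```text
t: 2.2
tcp_pos: [0.4597, -0.1473, 0.2501]
tool_rot: [0.707, 0.707, 0.0, -0.001]
force: [-1.1, 0.4, -0.0]
finger_gap: 0.82
gripper_force: 0.0
```

```bash
cat >> h.py <<'E'
def shot(name):
    from station import manip; import json
    cm=manip.camera_model('wrist'); s=manip.sense(); im=manip.snapshot('wrist')[:,:,::-1].copy()
    cv2.imwrite(f'pics/{name}.png',im); json.dump({k:np.array(v).tolist() for k,v in cm.items()},open(f'pics/{name}.json','w'))
    print(name,s['t'],s['tcp_pos'].round(4),round(s['finger_gap'],3)); return im,cm,s
E
python3 - <<'E'
from h import *
im,cm,s=shot('w2'); print(go(s,(.46,-.37,.25),0))
E
```

```text
w2 2.2 [ 0.4597 -0.1473  0.2501] 0.82
([-7.423, 0.014, -0.009], np.float64(-0.004))
```

drive_tool(
  motion=[
    [[70, -7.3, 0, 0, 0], [70, -7.3, 0, 0, 0], [70, -7.3, 0, 0, 0], [70, -7.3, 0, 0, 0], [70, -7.3, 0, 0, 0], [70, -7.3, 0, 0, 0], [70, -7.3, 0, 0, 0]],
  ],
)

```text
t: 2.95
tcp_pos: [0.4601, -0.3644, 0.25]
tool_rot: [0.707, 0.708, 0.001, -0.001]
force: [0.6, 0.5, -0.6]
finger_gap: 0.821
gripper_force: 0.0
```

Run:
```python
from h import *
a,cm,s=shot('w3'); b=cv2.imread('pics/w2.png')
cv2.imwrite('pics/w23.png',cv2.resize(np.hstack([b,a]),(800,300)))
for n,im in(('w2',b),('w3',a)):
  for c in 'ybkw': print(n,c,[(x[0].round().tolist(),x[1][2:].tolist()) for x in blobs(im,c,150)])
```

```text
w3 2.95 [ 0.4601 -0.3644  0.25  ] 0.821
w2 y [([396.0, 267.0], [48, 37, 724]), ([223.0, 281.0], [29, 28, 501])]
w2 b []
w2 k [([6.0, 91.0], [16, 89, 1125]), ([33.0, 86.0], [8, 67, 159]), ([302.0, 113.0], [35, 34, 399]), ([281.0, 365.0], [557, 162, 45449])]
w2 w [([328.0, 164.0], [524, 357, 100694]), ([304.0, 112.0], [19, 19, 296]), ([136.0, 196.0], [56, 59, 1913]), ([73.0, 257.0], [178, 152, 12604]), ([551.0, 361.0], [18, 39, 184]), ([418.0, 380.0], [34, 46, 561]), ([136.0, 385.0], [51, 53, 1129])]
w3 y [([397.0, 118.0], [64, 67, 3027]), ([215.0, 105.0], [32, 32, 677])]
w3 b []
w3 k [([282.0, 365.0], [557, 162, 45620])]
w3 w [([332.0, 154.0], [497, 357, 93071]), ([222.0, 11.0], [25, 17, 160]), ([547.0, 100.0], [25, 33, 395]), ([143.0, 182.0], [62, 62, 1871]), ([79.0, 247.0], [166, 200, 14125]), ([551.0, 271.0], [23, 72, 339]), ([550.0, 363.0], [19, 34, 171]), ([145.0, 373.0], [33, 35, 670]), ([418.0, 372.0], [35, 31, 621])]
```

View pics/w23.png

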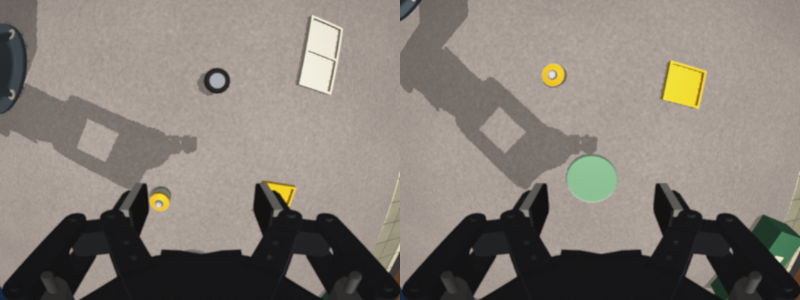

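Left half (w2): eyepiece (302,113), white tray about (448,76) and yellow objective (223,281). Right half (w3): yellow objective (215,105), yellow tray (397,118) and the dish at about (275,250).

```bash
cat > m.py <<'E'
from h import *
import json
from station import manip
def L(n): return cv2.imread(f'pics/{n}.png'),json.load(open(f'pics/{n}.json'))
T=cv2.imread('pics/top0.png');ct=manip.camera_model('top');S=cv2.imread('pics/scene0.png');cs=manip.camera_model('scene')
(w1,c1),(w2,c2),(w3,c3)=L('w1'),L('w2'),L('w3')
def wmask(bgr,v): 
    h=cv2.cvtColor(bgr,cv2.COLOR_BGR2HSV); return cv2.inRange(h,(0,0,v),(180,70,255))
def outl(m,cm,z,fish):
    # outer outline cast on plane z, then min-area rectangle in world
    m=cv2.morphologyEx(m,cv2.MORPH_CLOSE,np.ones((7,7)))
    c=max(cv2.findContours(m,cv2.RETR_EXTERNAL,cv2.CHAIN_APPROX_NONE)[0],key=cv2.contourArea)[:,0]
    w=np.array([onplane(ray(cm,*p,fish),z)[:2] for p in c]); r=cv2.minAreaRect((w*1000).astype(np.float32))
    M=cv2.moments(c); return np.round(r[0],1),np.round(r[1],1),round(r[2],1),(M['m10']/M['m00'],M['m01']/M['m00'])
def cc(m,uv,rad=25):
    n,l,s,c=cv2.connectedComponentsWithStats(m); k=min(range(1,n),key=lambda i:np.hypot(*(c[i]-uv))+(1e3 if s[i][4]<15 else 0)); return (l==k).astype(np.uint8)*255
if __name__=='__main__':
    q=[ray(c2,*near(w2,'y',(223,281),20)[0],True),ray(c3,*near(w3,'y',(215,105),20)[0],True),ray(ct,*near(T,'y',(373,266))[0])]
    print('objY w2w3',tri(*q[:2]),'w3top',tri(*q[1:]),[onplane(x,.033).round(4)[:2] for x in q])
    q=[ray(c1,*near(w1,'b',(258,290),20)[0],True),ray(ct,*near(T,'b',(241,253))[0])]
    print('objB',tri(*q),[onplane(x,.043).round(4)[:2] for x in q])
    for n,m,mt,cm in [('Y',cc(hsvmask(w3,'y'),(397,118)),cc(hsvmask(T,'y'),(372,194)),c3),('B',cc(hsvmask(w1,'b'),(394,141)),cc(hsvmask(T,'b'),(182,198)),c1),('W',cc(cv2.morphologyEx(wmask(w2,205),cv2.MORPH_CLOSE,np.ones((5,5))),(448,76)),cc(cv2.morphologyEx(wmask(T,150),cv2.MORPH_CLOSE,np.ones((5,5))),(281,172)),c2)]:
        a=outl(m,cm,.012,True);b=outl(mt,ct,.012,False)
        print('tray',n,a[:3],b[:3],'tri',tri(ray(cm,*a[3],True),ray(ct,*b[3]))[0].round(4))
    for n,im,cm,uv,tuv in [('eyeL',w1,c1,(225,161),(186,265)),('eyeM',w2,c2,(302,113),(302,234))]:
        h=cv2.cvtColor(im,cv2.COLOR_BGR2HSV)[:,:,2]; x0,y0=uv[0]-28,uv[1]-28; k=(h[y0:y0+56,x0:x0+56]<60).astype(np.uint8)*255
        a=outl(k,cm,.044,True) if 0 else None
        k2=cc(k,(28,28)); c=max(cv2.findContours(k2,cv2.RETR_EXTERNAL,cv2.CHAIN_APPROX_NONE)[0],key=cv2.contourArea)
        e=cv2.fitEllipse(c); u=(e[0][0]+x0,e[0][1]+y0); print(n,np.round(u,1),np.round(e[1],1),onplane(ray(cm,*u,True),.035).round(4), 'scene-tri',tri(ray(cm,*u,True),ray(cs,*near(S,'k',(407,232) if n=='eyeL' else (284,197))[0])))
E
python3 m.py; python3 -c "
from h import *;from station import manip
print(go(manip.sense(),(.385,-.28,.15),0))"
```

```text
([2.8, -2.492, 3.349], np.float64(0.015))Traceback (most recent call last):
  File "m.py", line 6, in <module>
    (w1,c1),(w2,c2),(w3,c3)=L('w1'),L('w2'),L('w3')
                            ~^^^^^^
  File "m.py", line 4, in L
    def L(n): return cv2.imread(f'pics/{n}.png'),json.load(open(f'pics/{n}.json'))
                                                           ~~~~^^^^^^^^^^^^^^^^^^
FileNotFoundError: [Errno 2] No such file or directory: 'pics/w1.json'
```

```bash
python3 - <<'E'
from h import *; import json
from station import manip
s=manip.sense();cm=manip.camera_model('wrist'); r=R.from_quat(s['tool_rot']);off=r.inv().apply(cm['origin']-s['tcp_pos']);ro=r.inv()*R.from_quat(cm['orientation'])
r1=R.from_quat([.709,.706,0,0]); print(off)
cm=dict(cm,origin=np.array([.4615,.2489,.2504])+r1.apply(off),orientation=(r1*ro).as_quat())
json.dump({k:np.array(v).tolist() for k,v in cm.items()},open('pics/w1.json','w'))
E
python3 m.py
```

```text
[ 0.07064402  0.00038076 -0.14223303]
objY w2w3 (array([ 0.38621063, -0.27508732,  0.02713675]), np.float64(7.685006511646511e-05)) w3top (array([ 0.38643088, -0.2755785 ,  0.03077768]), np.float64(0.0006614555774965465)) [array([ 0.3873, -0.2719]), array([ 0.3875, -0.2754]), array([ 0.386 , -0.2754])]
objB (array([0.43098994, 0.11033728, 0.02615081]), np.float64(0.0004903453141628094)) [array([0.4329, 0.1199]), array([0.4308, 0.1089])]
tray Y (array([ 601.9, -286.8]), array([68.9, 71.1]), 79.3) (array([ 602. , -287.2]), array([68.8, 69. ]), 78.9) tri [ 0.6016 -0.2873  0.0106]
tray B (array([599.5, 296.2]), array([68.8, 66.3]), 0.2) (array([598.4, 291.5]), array([62.6, 61.3]), 0.1) tri [0.6006 0.2949 0.0017]
tray W (array([675.9,  -9.4]), array([132.4,  68.5]), 78.3) (array([671. , -12.7]), array([119.8,  55.1]), 79.4) tri [ 0.6699 -0.0129  0.0178]
eyeL [224.8 160.5] [32.3 35.2] [0.3996 0.2751 0.035 ] scene-tri (array([0.39841487, 0.27457761, 0.02890029]), np.float64(0.0002968133137525782))
eyeM [303.2 112.7] [33.1 34. ] [ 0.4843 -0.0688  0.035 ] scene-tri (array([ 0.48429648, -0.06840862,  0.03065162]), np.float64(0.00041635993407035003))
```

drive_tool(
  motion=[
    [[60, 3.12, -2.45, 5, 0], [60, 3.12, -2.45, 5, 0], [60, 3.12, -2.45, 5, 0], [60, 3.12, -2.45, 5, 0], [60, 3.12, -2.45, 5, 0], [60, 3.12, -2.45, 5, 0], [60, 3.12, -2.45, 5, 0]],
  ],
)

```text
t: 3.7
tcp_pos: [0.3883, -0.2748, 0.1018]
tool_rot: [0.707, 0.707, -0.0, 0.002]
force: [-0.0, -0.6, 0.0]
finger_gap: 0.703
gripper_force: 0.0
```

Run:
```python
from h import *
im,cm,s=shot('w4')
for b in blobs(im,'y',100): print(b[0],b[1]); print(onplane(ray(cm,*b[0],True),.033))
print(go(s,(.3865,-.2755,.008),0))
```

```text
w4 3.7 [ 0.3883 -0.2748  0.1018] 0.703
[507.13187605 224.30987269] [ 470  182   76   82 4163]
[ 0.57582156 -0.27735096  0.033     ]
[277.01920838 222.42025611] [ 252  198   51   51 1718]
[ 0.38626758 -0.27354701  0.033     ]
([-0.014, -0.069, 3.128], np.float64(0.005))
```

View pics/w4.png

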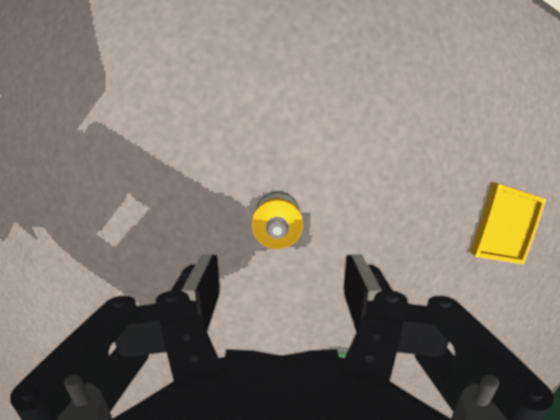

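The yellow objective (277,222) sits between the fingers, in line with the tool. I descend, grip and lift.

drive_tool(
  motion=[
    [[60, 0.02, 0, 1.2, 0], [60, 0.02, 0, 2.2, 0], [60, 0.02, 0, 2.8, 0], [60, 0.02, 0, 3.07, 0], [60, 0.02, 0, 3.07, 0], [60, 0.02, 0, 3.07, 0], [60, 0.02, 0, 3.07, 0]],
  ],
  squeeze=30,
)

```text
t: 4.45
tcp_pos: [0.3871, -0.2741, 0.0095]
tool_rot: [0.707, 0.707, -0.0, 0.001]
force: [-0.0, -0.7, -0.0]
finger_gap: 0.702
gripper_force: 0.0
```

drive_tool(
  motion=[
    [[20, 0, 0, 0, 0], [20, 0, 0, 0, 0], [20, 0, 0, 0, 0], [20, 0, 0, 0, 0], [20, 0, 0, 0, 0], [20, 0, 0, 0, 0], [20, 0, 0, 0, 0]],
  ],
)

```text
t: 5.15
tcp_pos: [0.3867, -0.2735, 0.0093]
tool_rot: [0.707, 0.707, -0.0, 0.001]
force: [-0.1, 0.6, 5.5]
finger_gap: 0.371
gripper_force: 29.4
```

Run:
```python
from h import *
im,cm,s=shot('w5'); print(s['gripper_force'],s['force'])
print(go(s,(.602,-.287,.10),0))
```

```text
w5 5.15 [ 0.3867 -0.2735  0.0093] 0.371
29.365169405500637 [-0.10551848  0.55458783  5.54568536]
([-0.447, 7.181, -3.017], np.float64(-0.005))
```

View pics/w5.png

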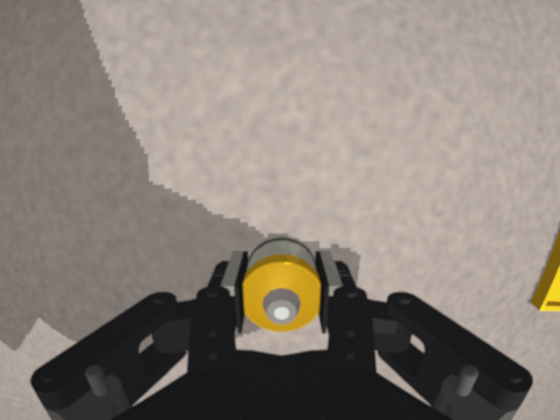

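The pads close on both sides of the objective (281,290), but the gap reads 31.7 mm against 34 mm. I'll do a small test lift first.

drive_tool(
  motion=[
    [[20, 0, 0, -0.3, 0], [20, 0, 0, -0.6, 0], [20, 0, 0, -1.0, 0], [20, 0, 0, -1.5, 0], [20, 0, 0, -2.0, 0], [20, 0, 0, -2.5, 0], [20, 0, 0, -3.0, 0], [20, 0, 0, -3.0, 0]],
  ],
)

```text
t: 6.0
tcp_pos: [0.3873, -0.2742, 0.1007]
tool_rot: [0.707, 0.707, -0.0, 0.002]
force: [-0.7, -1.6, -0.3]
finger_gap: 0.378
gripper_force: 30.0
```

Run:
```python
from h import *
from station import manip
im,cm,s=shot('w6'); print(s['gripper_force'],s['force'])
print(go(s,(.602,-.2885,.10),0))
S=manip.snapshot('scene')[:,:,::-1]; c=cv2.resize(S[60:230,150:350],None,fx=3,fy=3,interpolation=cv2.INTER_CUBIC); o=np.zeros((510,800,3),np.uint8); o[:,:600]=c; o[:300,600:]=im[180:380,180:380].repeat(1,0)[:, :200] if 0 else 0
o[:200,600:]=im[190:390,180:380]; cv2.imwrite('pics/c6.png',o)
```

```text
w6 6.0 [ 0.3873 -0.2742  0.1007] 0.378
29.954207205591956 [-0.65718353 -1.63720817 -0.27950225]
([-0.473, 7.158, 0.05], np.float64(-0.004))
```

View pics/c6.png

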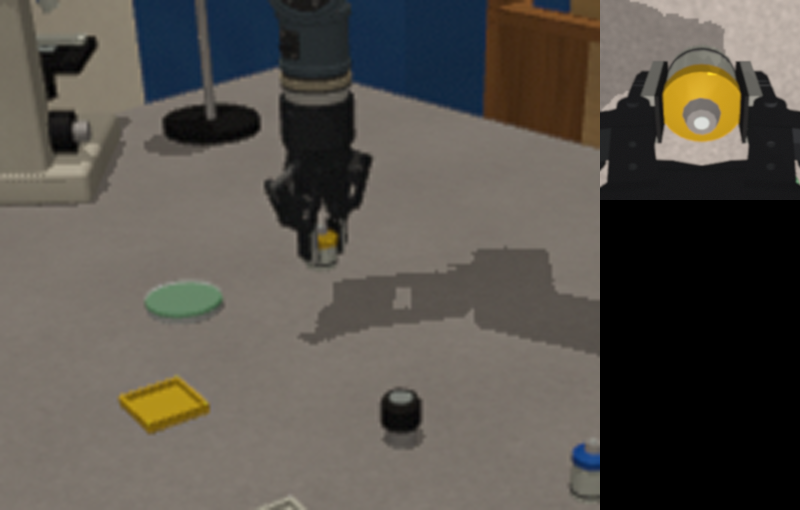

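The objective is held upright between the pads and clear of the bench, and the grip is steady at 30 N. I carry it to the yellow tray.

drive_tool(
  motion=[
    [[20, -0.05, 0.6, 0, 0], [20, -0.15, 1.6, 0, 0], [20, -0.2, 2.8, 0, 0], [20, -0.25, 4.0, 0, 0], [20, -0.35, 5.2, 0, 0], [20, -0.4, 6.2, 0, 0], [20, -0.45, 6.9, 0, 0], [20, -0.45, 7.16, 0, 0], [20, -0.45, 7.16, 0, 0], [20, -0.45, 7.16, 0, 0]],
  ],
)

```text
t: 7.1
tcp_pos: [0.5994, -0.2863, 0.0975]
tool_rot: [0.707, 0.707, -0.0, -0.002]
force: [0.5, -0.0, -1.3]
finger_gap: 0.376
gripper_force: 30.0
```

Run:
```python
from h import *
im,cm,s=shot('w7'); print(go(s,(.602,-.2885,.1007),0))
from m import outl,cc
m=cv2.morphologyEx(hsvmask(im,'y'),cv2.MORPH_CLOSE,np.ones((3,3)))
for b in blobs(im,'y',100): print(b[0],b[1])
cv2.imwrite('pics/c7.png',im)
```

```text
w7 7.1 [ 0.5994 -0.2863  0.0975] 0.376
([-0.075, 0.085, -0.108], np.float64(-0.006))
[285.18873933 207.73339123] [ 234  164  107   94 6909]
[281.20469883 289.37365659] [ 242  254   79   78 4001]
```

View pics/c7.png

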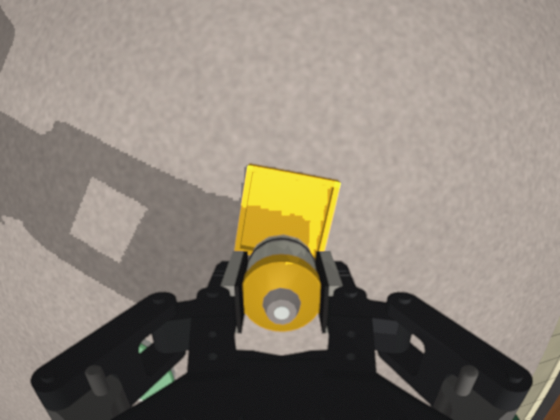

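drive_tool(
  motion=[
    [[20, -0.03, 0.05, 0.6, 0], [20, -0.03, 0.05, 1.3, 0], [20, -0.03, 0.05, 2.0, 0], [20, -0.03, 0.05, 2.4, 0], [20, -0.03, 0.05, 2.6, 0], [20, -0.03, 0.05, 2.6, 0], [20, -0.03, 0.05, 2.6, 0], [20, -0.03, 0.05, 2.6, 0]],
  ],
)

```text
t: 7.95
tcp_pos: [0.6033, -0.2883, 0.0215]
tool_rot: [0.707, 0.707, 0.0, 0.001]
force: [-0.1, -0.8, -1.6]
finger_gap: 0.374
gripper_force: 30.0
```

drive_tool(
  motion=[
    [[20, 0, 0, 0, 0], [20, 0, 0, 0, 0], [20, 0, 0, 0, 0]],
  ],
)

```text
t: 8.25
tcp_pos: [0.6028, -0.2879, 0.0208]
tool_rot: [0.707, 0.707, 0.0, 0.0]
force: [-0.8, 0.6, -0.8]
finger_gap: 0.374
gripper_force: 30.0
```

drive_tool(
  motion=[
    [[20, 0, 0, 0.08, 0], [20, 0, 0, 0.16, 0], [20, 0, 0, 0.23, 0], [20, 0, 0, 0.23, 0], [20, 0, 0, 0.23, 0]],
  ],
)

```text
t: 8.75
tcp_pos: [0.6026, -0.2878, 0.0134]
tool_rot: [0.707, 0.707, -0.0, -0.0]
force: [0.5, 0.1, 0.2]
finger_gap: 0.377
gripper_force: 30.1
```

drive_tool(
  motion=[
    [[20, 0, 0, 0.02, 0], [20, 0, 0, 0.03, 0], [20, 0, 0, 0.03, 0], [20, 0, 0, 0.03, 0]],
  ],
)

```text
t: 9.15
tcp_pos: [0.6026, -0.2878, 0.0133]
tool_rot: [0.707, 0.707, -0.0, -0.0]
force: [-2.0, 1.1, 4.9]
finger_gap: 0.375
gripper_force: 30.5
```

Contact force is 4.9 N at the expected height, so I release gently and lift.

drive_tool(
  motion=[
    [[36, 0, 0, 0, 0], [40, 0, 0, 0, 0], [46, 0, 0, 0, 0], [60, 0, 0, 0, 0], [60, 0, 0, 0, 0], [60, 0, 0, 0, 0], [60, 0, 0, 0, 0]],
  ],
)

```text
t: 9.85
tcp_pos: [0.6027, -0.2878, 0.0126]
tool_rot: [0.707, 0.707, -0.0, 0.0]
force: [0.2, -0.1, -1.0]
finger_gap: 0.702
gripper_force: 0.0
```

drive_tool(
  motion=[
    [[60, 0, 0, -0.5, 0], [60, 0, 0, -1.5, 0], [60, 0, 0, -2.5, 0], [60, -1, 0, -4, 0], [60, -2, 0, -5, 0], [60, -3, 0, -5, 0], [60, -3, 0, -5, 0], [60, -3, 0, -5, 0]],
  ],
)

```text
t: 10.65
tcp_pos: [0.6021, -0.3781, 0.1634]
tool_rot: [0.708, 0.706, 0.0, -0.0]
force: [0.4, 0.2, -0.2]
finger_gap: 0.702
gripper_force: 0.0
```

Run:
```python
from h import *
im,cm,s=shot('w8')
for b in blobs(im,'y',100): print(b[0],b[1])
print(go(s,(.45,.08,.20),0),go(s,(.52,-.1,.20),0))
cv2.imwrite('pics/c8.png',im)
```

```text
w8 10.65 [ 0.6021 -0.3781  0.1634] 0.702
[280.91849015  97.22465354] [ 237   55   89   86 5484]
([15.259, -5.102, -1.218], np.float64(-0.016)) ([9.265, -2.756, -1.219], np.float64(-0.016))
```

View pics/c8.png

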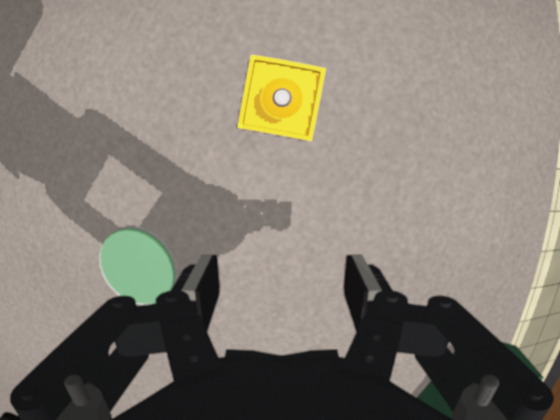

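The yellow objective stands upright in the middle of its tray (282,97). Next is the blue one.

drive_tool(
  motion=[
    [[60, 13.93, -5.7, -1.2, 0], [60, 13.93, -5.7, -1.2, 0], [60, 13.93, -5.7, -1.2, 0], [60, 13.93, -5.7, -1.2, 0], [60, 13.93, -5.7, -1.2, 0], [60, 13.93, -5.7, -1.2, 0], [60, 13.93, -5.7, -1.2, 0], [60, 13.93, -5.7, -1.2, 0], [60, 13.93, -5.7, -1.2, 0], [60, 13.93, -5.7, -1.2, 0]],
  ],
)

```text
t: 11.7
tcp_pos: [0.4261, 0.0459, 0.1984]
tool_rot: [0.705, 0.709, -0.001, -0.003]
force: [-0.2, 0.2, -0.3]
finger_gap: 0.701
gripper_force: 0.0
```

drive_tool(
  motion=[
    [[60, 0, 0, 0, 0], [60, 0, 0, 0, 0]],
  ],
)

```text
t: 11.9
tcp_pos: [0.4324, 0.0401, 0.1987]
tool_rot: [0.707, 0.707, 0.0, 0.0]
force: [0.5, -0.3, 0.4]
finger_gap: 0.701
gripper_force: 0.0
```

Run:
```python
from h import *
im,cm,s=shot('w9')
for b in blobs(im,'b',100):
    print(b[0],b[1],onplane(ray(cm,*b[0],True),.042),cm['origin'])
print(go(s,(.431,.11,.1),0))
```

```text
w9 11.9 [0.4324 0.0401 0.1987] 0.701
[279.84642857 114.69404762] [261  97  38  37 840] [0.43212409 0.11501708 0.042     ] [0.43265816 0.11079391 0.34089038]
([2.331, -0.049, 3.288], np.float64(-0.0))
```

drive_tool(
  motion=[
    [[60, 0.6, 0, 0.7, 0], [60, 1.5, 0, 1.7, 0], [60, 2.2, 0, 2.6, 0], [60, 2.48, -0.01, 3.1, 0], [60, 2.48, -0.01, 3.29, 0], [60, 2.48, -0.01, 3.29, 0], [60, 2.48, -0.01, 3.29, 0]],
  ],
)

```text
t: 12.65
tcp_pos: [0.4326, 0.1136, 0.1003]
tool_rot: [0.708, 0.706, 0.0, 0.0]
force: [-0.3, 0.4, -0.1]
finger_gap: 0.705
gripper_force: 0.0
```

Run:
```python
from h import *
import json
im,cm,s=shot('w10'); r=[]
for b in blobs(im,'b',300):
    print(b[0],b[1],onplane(ray(cm,*b[0],True),.042)); r.append(ray(cm,*b[0],True))
c9=json.load(open('pics/w9.json')); b=blobs(cv2.imread('pics/w9.png'),'b',100)[0][0]
for x in r: print(tri(x,ray(c9,*b,True)))
print(go(s,(.432,.1145,.014),0))
```

```text
w10 12.65 [0.4326 0.1136 0.1003] 0.705
[483.00249911  20.31024634] [ 446    0   72   47 2801] [0.57590174 0.26518525 0.042     ]
[279.52378085 224.75737508] [ 254  201   52   52 1661] [0.43220604 0.11692316 0.042     ]
(array([0.41747594, 0.13925325, 0.28504459]), np.float64(0.031511085401043526))
(array([0.43214916, 0.11509382, 0.03655281]), np.float64(3.480448936057025e-05))
([0.03, -0.024, 2.875], np.float64(-0.018))
```

drive_tool(
  motion=[
    [[60, 0.04, 0, 1.2, 0], [60, 0.04, 0, 2.1, 0], [60, 0.04, 0, 2.6, 0], [60, 0.04, 0, 2.85, 0], [60, 0.04, 0, 2.85, 0], [60, 0.04, 0, 2.85, 0], [60, 0.04, 0, 2.85, 0]],
  ],
)

```text
t: 13.4
tcp_pos: [0.4324, 0.1157, 0.0154]
tool_rot: [0.707, 0.707, 0.001, 0.001]
force: [0.1, 0.5, 0.4]
finger_gap: 0.703
gripper_force: 0.0
```

drive_tool(
  motion=[
    [[20, 0, 0, 0, 0], [20, 0, 0, 0, 0], [20, 0, 0, 0, 0], [20, 0, 0, 0, 0], [20, 0, 0, 0, 0], [20, 0, 0, 0, 0], [20, 0, 0, 0, 0]],
  ],
)

```text
t: 14.1
tcp_pos: [0.432, 0.1159, 0.0152]
tool_rot: [0.707, 0.707, 0.0, 0.001]
force: [0.0, 0.4, 5.7]
finger_gap: 0.375
gripper_force: 29.4
```

drive_tool(
  motion=[
    [[20, 0, 0, -0.3, 0], [20, 0, 0, -0.6, 0], [20, 0, 0, -1.0, 0], [20, 0, 0, -1.5, 0], [20, 0, 0, -2.0, 0], [20, 0, 0, -2.5, 0], [20, 0, 0, -3.0, 0], [20, 0, 0, -3.0, 0], [20, 0, 0, -3.0, 0]],
  ],
)

```text
t: 15.0
tcp_pos: [0.4317, 0.1159, 0.1049]
tool_rot: [0.707, 0.707, 0.0, 0.0]
force: [0.2, -0.3, -0.5]
finger_gap: 0.374
gripper_force: 29.9
```

Run:
```python
from h import *
im,cm,s=shot('w11'); print(s['gripper_force'],s['force'])
for b in blobs(im,'b',300): print(b[0],b[1])
print(go(s,(.5995,.2955,s['tcp_pos'][2]),0))
```

```text
w11 15.0 [0.4317 0.1159 0.1049] 0.374
29.919819845381426 [ 0.15937614 -0.28469085 -0.5129879 ]
[481.02894737  22.31447368] [ 444    0   72   51 3040]
[281.29964176 290.67349028] [ 240  257   83   78 3908]
([5.992, 5.589, 0.007], np.float64(-0.005))
```

drive_tool(
  motion=[
    [[20, 0.2, 0.4, 0, 0], [20, 0.7, 1.2, 0, 0], [20, 1.3, 2.2, 0, 0], [20, 1.9, 3.2, 0, 0], [20, 2.5, 4.2, 0, 0], [20, 3.0, 5.0, 0, 0], [20, 3.4, 5.4, 0, 0], [20, 3.5, 5.59, 0, 0], [20, 3.5, 5.59, 0, 0], [20, 3.5, 5.59, 0, 0]],
  ],
)

```text
t: 16.05
tcp_pos: [0.5979, 0.22, 0.1035]
tool_rot: [0.707, 0.707, -0.001, -0.001]
force: [-1.2, -0.1, -0.5]
finger_gap: 0.376
gripper_force: 30.0
```

Run:
```python
from h import *
from m import outl,cc
im,cm,s=shot('w12')
B=[b for b in blobs(im,'b',300)]
for b in B: print(b[0],b[1])
m=min(B,key=lambda b:b[0][1])[2]*255
for z in(.012,.004): print(outl(m,cm,z,True)[:3])
print(go(s,(.5995,.2955,s['tcp_pos'][2]),0))
```

```text
w12 16.05 [0.5979 0.22   0.1035] 0.376
[284.45824683 112.31314879] [ 237   66   95   94 8670]
[281.27858787 290.59145562] [ 240  257   83   78 3909]
(array([600.6, 296. ]), array([67.1, 66.8]), 0.6)
(array([600.6, 296.2]), array([69.4, 69.1]), 0.6)
([2.515, 0.052, -0.002], np.float64(-0.006))
```

drive_tool(
  motion=[
    [[20, 0.4, 0.02, 0, 0], [20, 1.2, 0.05, 0, 0], [20, 2.0, 0.06, 0.3, 0], [20, 2.4, 0.06, 0.9, 0], [20, 2.53, 0.06, 1.6, 0], [20, 2.53, 0.06, 2.2, 0], [20, 2.53, 0.06, 2.5, 0], [20, 2.53, 0.06, 2.6, 0], [20, 2.53, 0.06, 2.6, 0], [20, 2.53, 0.06, 2.6, 0]],
  ],
)

```text
t: 17.1
tcp_pos: [0.6019, 0.2966, 0.0271]
tool_rot: [0.708, 0.707, 0.001, 0.0]
force: [0.5, 0.0, -0.0]
finger_gap: 0.377
gripper_force: 30.0
```

drive_tool(
  motion=[
    [[20, 0, 0, 0.08, 0], [20, 0, 0, 0.16, 0], [20, 0, 0, 0.22, 0], [20, 0, 0, 0.22, 0], [20, 0, 0, 0.22, 0]],
  ],
)

```text
t: 17.6
tcp_pos: [0.6013, 0.2966, 0.0198]
tool_rot: [0.707, 0.707, -0.0, -0.0]
force: [0.6, -0.0, -0.5]
finger_gap: 0.376
gripper_force: 30.0
```

drive_tool(
  motion=[
    [[20, 0, 0, 0.02, 0], [20, 0, 0, 0.03, 0], [20, 0, 0, 0.03, 0], [20, 0, 0, 0.03, 0]],
  ],
)

```text
t: 18.0
tcp_pos: [0.6014, 0.2966, 0.0192]
tool_rot: [0.707, 0.707, 0.0, 0.0]
force: [-0.1, -0.1, 2.2]
finger_gap: 0.38
gripper_force: 30.2
```

drive_tool(
  motion=[
    [[36, 0, 0, 0, 0], [40, 0, 0, 0, 0], [46, 0, 0, 0, 0], [64, 0, 0, 0, 0], [64, 0, 0, 0, 0], [64, 0, 0, 0, 0], [64, 0, 0, 0, 0]],
  ],
)

```text
t: 18.7
tcp_pos: [0.6013, 0.2966, 0.0189]
tool_rot: [0.707, 0.707, 0.0, 0.0]
force: [0.9, 0.0, -0.2]
finger_gap: 0.75
gripper_force: 0.0
```

drive_tool(
  motion=[
    [[64, 0, 0, -0.5, 0], [64, 0, 0, -1.5, 0], [64, 0, 0, -2.8, 0], [64, -1, -1, -4.2, 0], [64, -2, -2.5, -5, 0], [64, -3, -4, -6, 0], [64, -3, -5, -6, 0], [64, -3, -5, -6, 0], [64, -3, -5, -6, 0]],
  ],
)

```text
t: 19.6
tcp_pos: [0.4503, 0.2066, 0.2006]
tool_rot: [0.707, 0.707, 0.001, 0.001]
force: [0.9, 0.9, 0.6]
finger_gap: 0.749
gripper_force: 0.0
```

Run:
```python
from h import *
im,cm,s=shot('w13')
for b in blobs(im,'b',100): print(b[0],b[1])
c,r=None,None
h=cv2.cvtColor(im,cv2.COLOR_BGR2HSV)[:,:,2]; m=(h<60).astype(np.uint8)
n,l,st,ce=cv2.connectedComponentsWithStats(m)
for i in range(1,n):
    if 300<st[i][4]<6000 and st[i][1]<240:
        k=cv2.findContours((l==i).astype(np.uint8),cv2.RETR_EXTERNAL,cv2.CHAIN_APPROX_NONE)[0][0]; e=cv2.fitEllipse(k)
        print(ce[i],st[i],np.round(e[0],1),np.round(e[1],1),onplane(ray(cm,*e[0],True),.044))
print(go(s,(.3990,.275,.10),0))
cv2.imwrite('pics/c13.png',im)
```

```text
w13 19.6 [0.4503 0.2066 0.2006] 0.749
[417.43067157 107.68259272] [ 389   75   63   65 2993]
[227.57909605 123.09322034] [205 104  42  40 708] [225.6 123.2] [38.5 41.2] [0.4006029  0.27471436 0.044     ]
([2.279, -1.721, 3.351], np.float64(-0.006))
```

View pics/c13.png

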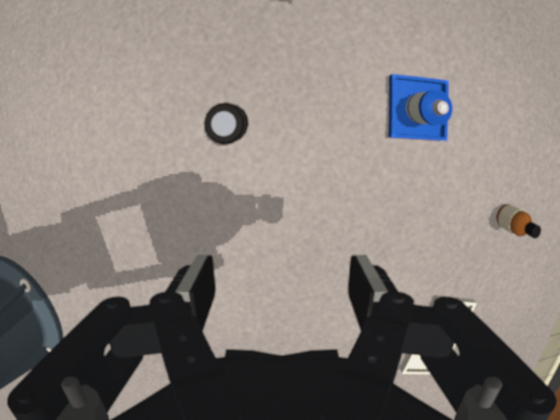

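The blue objective stands upright in the blue tray (430,107). The eyepiece is at (226,123), so I move above it and turn to match the white tray.

drive_tool(
  motion=[
    [[64, 0.6, -0.4, 0.6, 0.5], [64, 1.4, -1, 1.6, 1], [64, 2.0, -1.5, 2.5, 1.46], [64, 2.27, -1.68, 3.1, 1.46], [64, 2.27, -1.68, 3.35, 1.46], [64, 2.27, -1.68, 3.35, 1.46], [64, 2.27, -1.68, 3.35, 1.46]],
  ],
)

```text
t: 20.35
tcp_pos: [0.4027, 0.275, 0.0987]
tool_rot: [0.776, 0.631, 0.001, 0.0]
force: [-0.6, -0.6, 0.5]
finger_gap: 0.744
gripper_force: 0.0
```

```bash
cat >> h.py <<'E'
def eye(im,cm,z=.044):
    m=(cv2.cvtColor(im,cv2.COLOR_BGR2HSV)[:,:,2]<60).astype(np.uint8); n,l,st,ce=cv2.connectedComponentsWithStats(m); out=[]
    for i in range(1,n):
        if 300<st[i][4]<6000 and st[i][1]<260:
            k=cv2.findContours((l==i).astype(np.uint8),cv2.RETR_EXTERNAL,cv2.CHAIN_APPROX_NONE)[0][0]; e=cv2.fitEllipse(k)
            print(st[i][:4],np.round(e[0],1),np.round(e[1],1),onplane(ray(cm,*e[0],True),z).round(4)); out.append(ray(cm,*e[0],True))
    return out
E
python3 - <<'E'
from h import *; import json
im,cm,s=shot('w14'); a=eye(im,cm); b=eye(cv2.imread('pics/w13.png'),json.load(open('pics/w13.json')))
for x in a: print(tri(x,b[0]))
print(go(s,(.400,.275,.014),-11.7))
E
```

```text
w14 20.35 [0.4027 0.275  0.0987] 0.744
[188  14 144  10] [259.2  18.1] [  5.9 128.4] [0.4178 0.4092 0.044 ]
[246 197  59  64] [275.2 228.7] [58.1 63.1] [0.3998 0.2777 0.044 ]
[205 104  42  40] [225.6 123.2] [38.5 41.2] [0.4006 0.2747 0.044 ]
(array([0.4363601 , 0.28729406, 0.37964752]), np.float64(0.022270198660373306))
(array([0.39905283, 0.2746357 , 0.03481806]), np.float64(1.8744926834605045e-05))
([-0.021, -0.092, 2.822], np.float64(-0.006))
```

drive_tool(
  motion=[
    [[64, 0, -0.04, 1.1, 0], [64, 0, -0.04, 2.0, 0], [64, 0, -0.04, 2.55, 0], [64, 0, -0.04, 2.8, 0], [64, 0, -0.04, 2.8, 0], [64, 0, -0.04, 2.8, 0], [64, 0, -0.04, 2.8, 0]],
  ],
)

```text
t: 21.1
tcp_pos: [0.4006, 0.2754, 0.0155]
tool_rot: [0.776, 0.631, 0.001, 0.0]
force: [0.2, -0.8, 0.4]
finger_gap: 0.751
gripper_force: 0.0
```

drive_tool(
  motion=[
    [[26, 0, 0, 0, 0], [26, 0, 0, 0, 0], [26, 0, 0, 0, 0], [26, 0, 0, 0, 0], [26, 0, 0, 0, 0], [26, 0, 0, 0, 0], [26, 0, 0, 0, 0]],
  ],
)

```text
t: 21.8
tcp_pos: [0.4, 0.2753, 0.0153]
tool_rot: [0.776, 0.631, 0.001, 0.0]
force: [-0.7, 0.1, 7.6]
finger_gap: 0.458
gripper_force: 29.6
```

drive_tool(
  motion=[
    [[26, 0, 0, -0.3, 0], [26, 0, 0, -0.6, 0], [26, 0, 0, -1.0, 0], [26, 0, 0, -1.5, 0], [26, 0, 0, -2.0, 0], [26, 0, 0, -2.5, 0], [26, 0, 0, -3.0, 0], [26, 0, 0, -3.0, 0], [26, 0, 0, -3.0, 0]],
  ],
)

```text
t: 22.7
tcp_pos: [0.3998, 0.2752, 0.105]
tool_rot: [0.776, 0.631, 0.001, 0.0]
force: [-0.8, -1.0, -1.7]
finger_gap: 0.457
gripper_force: 30.3
```

Run:
```python
from h import *
im,cm,s=shot('w15'); print(s['gripper_force'],s['force'])
u=np.radians(78.3); c=np.array([.6755,-.0095]); d=.032*np.array([np.cos(u),np.sin(u)]); print(c+d,c-d)
print(go(s,(*(c+d-.09*np.array([np.cos(u),np.sin(u)])),s['tcp_pos'][2]),-11.7))
cv2.imwrite('pics/c15.png',im)
```

```text
w15 22.7 [0.3998 0.2752 0.105 ] 0.457
30.348045229911804 [-0.83557825 -1.03697687 -1.67034225]
[0.68198919 0.02183513] [ 0.66901081 -0.04083513]
([-9.358, 10.926, 0.005], np.float64(-0.002))
```

View pics/c15.png

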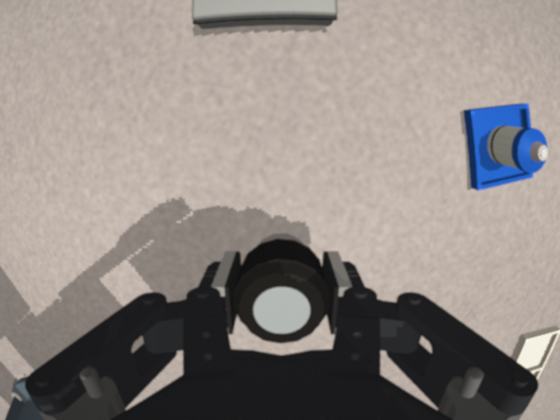

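The eyepiece is held upright by its black barrel (282,295). I carry it towards the white tray.

drive_tool(
  motion=[
    [[26, -0.4, 0.45, 0, 0], [26, -1.2, 1.35, 0, 0], [26, -2.2, 2.5, 0, 0], [26, -3.2, 3.7, 0, 0], [26, -4.3, 5.0, 0, 0], [26, -5.4, 6.3, 0, 0], [26, -6.5, 7.6, 0, 0], [26, -7.5, 8.8, 0, 0], [26, -8.4, 9.8, 0, 0], [26, -9.0, 10.5, 0, 0]],
  ],
)

```text
t: 23.75
tcp_pos: [0.6544, -0.0564, 0.103]
tool_rot: [0.776, 0.63, -0.0, -0.0]
force: [-1.0, 0.7, -0.8]
finger_gap: 0.455
gripper_force: 30.4
```

drive_tool(
  motion=[
    [[26, -0.35, 0.42, 0, 0], [26, -0.35, 0.42, 0, 0], [26, -0.35, 0.42, 0, 0]],
  ],
)

```text
t: 24.05
tcp_pos: [0.662, -0.0656, 0.103]
tool_rot: [0.776, 0.631, -0.001, -0.002]
force: [-0.2, 0.4, -1.5]
finger_gap: 0.46
gripper_force: 30.4
```

Run:
```python
from h import *
from m import outl,cc,wmask
im,cm,s=shot('w16'); v=cv2.cvtColor(im,cv2.COLOR_BGR2HSV)
for t in (195,205):
    m=cc(cv2.morphologyEx(wmask(im,t),cv2.MORPH_CLOSE,np.ones((7,7))),(284,110)); ys,xs=np.nonzero(m); print(t,xs.min(),xs.max(),ys.min(),ys.max(),outl(m,cm,.012,True)[:3])
cv2.imwrite('pics/c16.png',im)
```

```text
w16 24.05 [ 0.662  -0.0656  0.103 ] 0.46
195 235 331 47 226 (array([675.3,  -9.6]), array([132.3,  68.6]), 78.3)
205 235 331 48 226 (array([675.2,  -9.7]), array([132. ,  68.2]), 78.3)
```

View pics/c16.png

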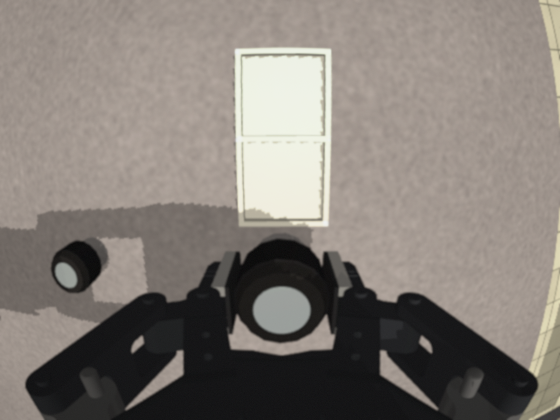

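The white tray's outer edges run from (235,47) to (331,226) and are square to the fingers; the other eyepiece is at (76,267). I set this one in the far bay.

drive_tool(
  motion=[
    [[26, 0.4, 0.02, 0, 0], [26, 1.2, 0.04, 0, 0], [26, 2.0, 0.05, 0, 0], [26, 2.7, 0.05, 0.3, 0], [26, 2.97, 0.05, 0.9, 0], [26, 2.97, 0.05, 1.6, 0], [26, 2.97, 0.05, 2.2, 0], [26, 2.97, 0.05, 2.5, 0], [26, 2.97, 0.05, 2.6, 0], [26, 2.97, 0.05, 2.6, 0]],
  ],
)

```text
t: 25.1
tcp_pos: [0.6827, 0.0209, 0.0259]
tool_rot: [0.776, 0.631, -0.0, -0.0]
force: [-0.7, -0.1, -0.6]
finger_gap: 0.46
gripper_force: 30.4
```

drive_tool(
  motion=[
    [[26, 0, 0, 0, 0], [26, 0, 0, 0.08, 0], [26, 0, 0, 0.16, 0], [26, 0, 0, 0.21, 0], [26, 0, 0, 0.21, 0], [26, 0, 0, 0.21, 0]],
  ],
)

```text
t: 25.7
tcp_pos: [0.683, 0.0208, 0.0201]
tool_rot: [0.776, 0.631, -0.0, -0.0]
force: [0.5, -0.4, -1.7]
finger_gap: 0.457
gripper_force: 30.4
```

drive_tool(
  motion=[
    [[26, 0, 0, 0.02, 0], [26, 0, 0, 0.03, 0], [26, 0, 0, 0.03, 0], [26, 0, 0, 0.03, 0]],
  ],
)

```text
t: 26.1
tcp_pos: [0.6831, 0.0208, 0.0194]
tool_rot: [0.776, 0.631, 0.0, 0.0]
force: [-0.7, -0.3, 0.3]
finger_gap: 0.458
gripper_force: 30.5
```

drive_tool(
  motion=[
    [[26, 0, 0, 0.01, 0], [26, 0, 0, 0.02, 0], [26, 0, 0, 0.02, 0], [26, 0, 0, 0.02, 0]],
  ],
)

```text
t: 26.5
tcp_pos: [0.6831, 0.0208, 0.0193]
tool_rot: [0.776, 0.631, 0.0, 0.0]
force: [-2.4, 1.0, 4.9]
finger_gap: 0.452
gripper_force: 30.8
```

drive_tool(
  motion=[
    [[40, 0, 0, 0, 0], [44, 0, 0, 0, 0], [50, 0, 0, 0, 0], [64, 0, 0, 0, 0], [64, 0, 0, 0, 0], [64, 0, 0, 0, 0], [64, 0, 0, 0, 0]],
  ],
)

```text
t: 27.2
tcp_pos: [0.683, 0.0208, 0.0185]
tool_rot: [0.776, 0.631, -0.0, 0.0]
force: [-0.4, -0.0, 0.5]
finger_gap: 0.747
gripper_force: 0.0
```

drive_tool(
  motion=[
    [[64, 0, 0, -0.5, 0], [64, 0, 0, -1.5, 0], [64, 0, 0, -2.8, 0], [64, -1.2, 0, -4, 0], [64, -2.4, -1, -5, 0], [64, -3.6, -2.2, -6, 0], [64, -4.8, -3.4, -6, 0], [64, -5.8, -4.6, -6, 0], [64, -6.6, -5.88, -6, 0], [64, -6.6, -5.88, -6, 0]],
  ],
)

```text
t: 28.2
tcp_pos: [0.4645, -0.1373, 0.1994]
tool_rot: [0.777, 0.63, -0.001, -0.002]
force: [-0.1, 1.2, -0.5]
finger_gap: 0.748
gripper_force: 0.0
```

drive_tool(
  motion=[
    [[64, 0, 0, 0, 0], [64, 0, 0, 0, 0]],
  ],
)

```text
t: 28.4
tcp_pos: [0.4717, -0.1377, 0.1996]
tool_rot: [0.776, 0.631, 0.001, 0.002]
force: [0.3, -0.4, -0.4]
finger_gap: 0.753
gripper_force: 0.0
```

Run:
```python
from h import *
im,cm,s=shot('w17'); eye(im,cm)
print(go(s,(.4845,-.0685,.10),-11.7))
cv2.imwrite('pics/c17.png',im)
```

```text
w17 28.4 [ 0.4717 -0.1377  0.1996] 0.753
[430   0  41  29] [450.   12.4] [29.7 40.9] [0.6778 0.0151 0.044 ]
[258 101  41  40] [277.6 120.5] [39.4 40. ] [ 0.4838 -0.069   0.044 ]
([2.346, -0.063, 3.319], np.float64(-0.004))
```

View pics/c17.png

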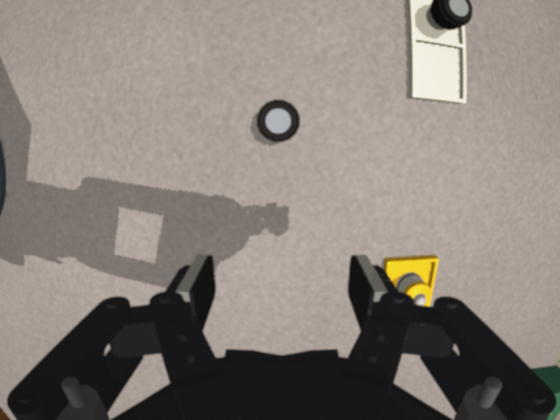

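The first eyepiece stands in the far bay (453,10). The last eyepiece (278,120) is ahead of the tool.

drive_tool(
  motion=[
    [[64, 0.6, 0, 0.6, 0], [64, 1.4, -0.04, 1.6, 0], [64, 2.0, -0.07, 2.5, 0], [64, 2.33, -0.07, 3.1, 0], [64, 2.33, -0.07, 3.32, 0], [64, 2.33, -0.07, 3.32, 0], [64, 2.33, -0.07, 3.32, 0]],
  ],
)

```text
t: 29.15
tcp_pos: [0.4835, -0.0688, 0.0995]
tool_rot: [0.775, 0.631, 0.0, 0.001]
force: [0.2, 0.6, -0.2]
finger_gap: 0.75
gripper_force: 0.0
```

Run:
```python
from h import *; import json
im,cm,s=shot('w18'); a=eye(im,cm); b=eye(cv2.imread('pics/w17.png'),json.load(open('pics/w17.json')))[-1]
for x in a: print(tri(x,b))
print(go(s,(.4838,-.0688,.0155),-11.7))
```

```text
w18 29.15 [ 0.4835 -0.0688  0.0995] 0.75
[490  37  55  51] [517.3  62.5] [50.2 55.4] [0.6775 0.019  0.044 ]
[252 195  59  63] [280.7 226.9] [58.1 62.7] [ 0.4843 -0.066   0.044 ]
[430   0  41  29] [450.   12.4] [29.7 40.9] [0.6778 0.0151 0.044 ]
[258 101  41  40] [277.6 120.5] [39.4 40. ] [ 0.4838 -0.069   0.044 ]
(array([ 0.48187746, -0.03499667,  0.26320129]), np.float64(0.03365078554388281))
(array([ 0.48370772, -0.06897479,  0.03511171]), np.float64(4.83066507548536e-05))
([0.004, 0.006, 2.799], np.float64(0.0))
```

drive_tool(
  motion=[
    [[64, 0, 0, 1.1, 0], [64, 0, 0, 2.0, 0], [64, 0, 0, 2.55, 0], [64, 0, 0, 2.8, 0], [64, 0, 0, 2.8, 0], [64, 0, 0, 2.8, 0], [64, 0, 0, 2.8, 0]],
  ],
)

```text
t: 29.9
tcp_pos: [0.483, -0.0687, 0.0161]
tool_rot: [0.776, 0.631, 0.001, 0.001]
force: [0.0, -0.3, 0.1]
finger_gap: 0.752
gripper_force: 0.0
```

drive_tool(
  motion=[
    [[26, 0, 0, 0, 0], [26, 0, 0, 0, 0], [26, 0, 0, 0, 0], [26, 0, 0, 0, 0], [26, 0, 0, 0, 0], [26, 0, 0, 0, 0], [26, 0, 0, 0, 0]],
  ],
)

```text
t: 30.6
tcp_pos: [0.4828, -0.0685, 0.0159]
tool_rot: [0.776, 0.631, 0.0, 0.001]
force: [-0.6, -0.2, 6.7]
finger_gap: 0.464
gripper_force: 29.6
```

drive_tool(
  motion=[
    [[26, 0, 0, -0.3, 0], [26, 0, 0, -0.6, 0], [26, 0, 0, -1.0, 0], [26, 0, 0, -1.5, 0], [26, 0, 0, -2.0, 0], [26, 0, 0, -2.5, 0], [26, 0, 0, -3.0, 0], [26, 0, 0, -3.0, 0], [26, 0, 0, -3.0, 0]],
  ],
)

```text
t: 31.5
tcp_pos: [0.4823, -0.0683, 0.1056]
tool_rot: [0.776, 0.631, 0.0, 0.0]
force: [-0.4, 0.2, -1.7]
finger_gap: 0.462
gripper_force: 30.6
```

Run:
```python
from h import *
im,cm,s=shot('w19'); print(s['gripper_force'],s['force'])
u=np.radians(78.3); c=np.array([.6753,-.0096]); d=np.array([np.cos(u),np.sin(u)]); print(c-.032*d)
print(go(s,(*(c-.032*d),s['tcp_pos'][2]),-11.7))
```

```text
w19 31.5 [ 0.4823 -0.0683  0.1056] 0.462
30.566852688789368 [-0.37643284  0.24023556 -1.67232373]
[ 0.66881081 -0.04093513]
([2.157, 5.902, 0.006], np.float64(-0.002))
```

drive_tool(
  motion=[
    [[26, 0.15, 0.4, 0, 0], [26, 0.45, 1.2, 0, 0], [26, 0.8, 2.2, 0, 0], [26, 1.2, 3.3, 0, 0], [26, 1.6, 4.4, 0, 0], [26, 1.9, 5.2, 0, 0], [26, 2.1, 5.75, 0, 0], [26, 2.15, 5.9, 0, 0], [26, 2.15, 5.9, 0, 0], [26, 2.15, 5.9, 0, 0]],
  ],
)

```text
t: 32.55
tcp_pos: [0.6668, -0.041, 0.104]
tool_rot: [0.776, 0.631, -0.001, -0.001]
force: [-0.2, 0.4, -1.6]
finger_gap: 0.458
gripper_force: 30.6
```

Run:
```python
from h import *
from station import manip
print(go(manip.sense(),(.6686,-.0412,.0295),-11.7))
```

```text
([0.007, 0.069, 2.483], np.float64(-0.003))
```

drive_tool(
  motion=[
    [[26, 0, 0.02, 0.3, 0], [26, 0, 0.02, 0.9, 0], [26, 0, 0.02, 1.6, 0], [26, 0, 0.02, 2.2, 0], [26, 0, 0.02, 2.5, 0], [26, 0, 0.02, 2.6, 0], [26, 0, 0.02, 2.6, 0], [26, 0, 0.02, 2.6, 0]],
  ],
)

```text
t: 33.35
tcp_pos: [0.6698, -0.0415, 0.0279]
tool_rot: [0.776, 0.631, 0.0, 0.001]
force: [0.6, 0.7, -0.8]
finger_gap: 0.459
gripper_force: 30.6
```

drive_tool(
  motion=[
    [[26, 0, 0, 0, 0], [26, 0, 0, 0.08, 0], [26, 0, 0, 0.16, 0], [26, 0, 0, 0.21, 0], [26, 0, 0, 0.21, 0], [26, 0, 0, 0.21, 0]],
  ],
)

```text
t: 33.95
tcp_pos: [0.6692, -0.0413, 0.0206]
tool_rot: [0.776, 0.631, -0.0, -0.0]
force: [0.1, -0.8, -1.0]
finger_gap: 0.459
gripper_force: 30.6
```

drive_tool(
  motion=[
    [[26, 0, 0, 0.02, 0], [26, 0, 0, 0.04, 0], [26, 0, 0, 0.04, 0], [26, 0, 0, 0.04, 0]],
  ],
)

```text
t: 34.35
tcp_pos: [0.6693, -0.0413, 0.02]
tool_rot: [0.776, 0.631, 0.0, 0.0]
force: [-1.1, 0.7, 2.2]
finger_gap: 0.462
gripper_force: 30.9
```

Contact again at the expected height, so I release and lift straight up, then back off for a final look.

drive_tool(
  motion=[
    [[40, 0, 0, 0, 0], [44, 0, 0, 0, 0], [50, 0, 0, 0, 0], [62, 0, 0, 0, 0], [62, 0, 0, 0, 0], [62, 0, 0, 0, 0], [62, 0, 0, 0, 0]],
  ],
)

```text
t: 35.05
tcp_pos: [0.6692, -0.0413, 0.0195]
tool_rot: [0.776, 0.631, 0.0, 0.0]
force: [-0.2, 0.9, -0.3]
finger_gap: 0.726
gripper_force: 0.0
```

drive_tool(
  motion=[
    [[62, 0, 0, -0.5, 0], [62, 0, 0, -1.5, 0], [62, 0, 0, -2.8, 0], [62, -1, -0.2, -4, 0], [62, -2, -0.5, -5.5, 0], [62, -2.6, -0.5, -6.5, 0], [62, -2.6, -0.5, -6.5, 0], [62, -2.6, -0.5, -6.5, 0], [62, -2.6, -0.5, -6.5, 0]],
  ],
)

```text
t: 35.95
tcp_pos: [0.6378, -0.1137, 0.2137]
tool_rot: [0.776, 0.631, -0.0, -0.001]
force: [1.0, 0.1, 0.5]
finger_gap: 0.727
gripper_force: 0.0
```

Run:
```python
from h import *
from station import manip
im,cm,s=shot('w20'); eye(im,cm)
S=manip.snapshot('scene')[:,:,::-1]
o=np.zeros((520,800,3),np.uint8); o[:,:400]=cv2.resize(im[0:260,180:380],(400,520)); o[:,400:]=cv2.resize(S[130:330,170:430],(400,308)).__array__()[:1].repeat(520,0)*0
o[:308,400:]=cv2.resize(S[130:330,170:430],(400,308)); cv2.imwrite('pics/c20.png',o)
```

```text
w20 35.95 [ 0.6378 -0.1137  0.2137] 0.727
[281  30  39  40] [299.5  49.4] [37.9 39.8] [0.6832 0.0191 0.044 ]
[280  94  39  39] [298.8 113.1] [37.3 37.9] [ 0.67   -0.0417  0.044 ]
```

View pics/c20.png

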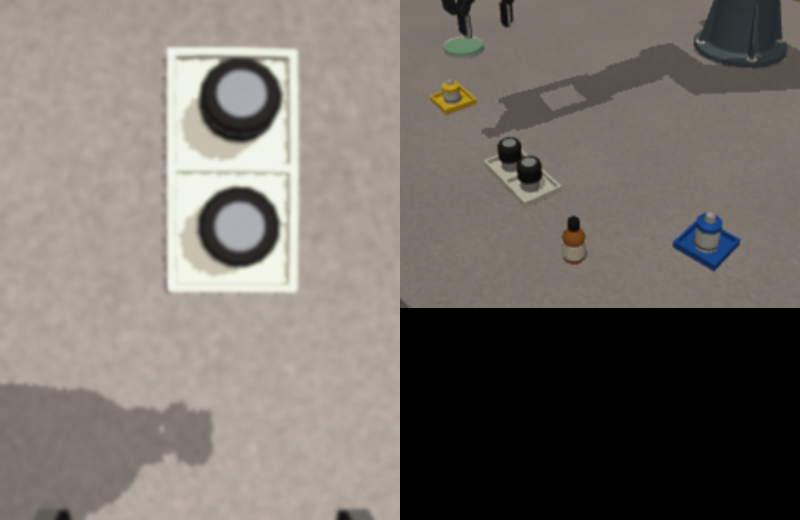

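Both eyepieces stand upright in their own bays, at (0.683, 0.019) and (0.670, -0.042). Both objectives stand in their trays, and the arm is clear of everything.

```bash
python3 -c "
from station import manip; print(manip.sign_off())"
```

```text
the job is handed in; nothing more can be done
None
```

The job is handed in: the final pictures show all four optics upright in their trays (one eyepiece in each bay) and let go, at about 36 s on the clock. The arm never touched the bottle, slide box or dish.

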